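# Show which nut goes on which stud of the strut mount

### The job

The strut top mount on the bench has lost one of its three flange nuts. Show the apprentice which nut goes where: with the fingertips about two centimetres above it, point down at the loose flange nut for two seconds, then in the same way at the bare stud for two seconds, and finish still pointing at that stud. Touch nothing at all, and keep the hand high whenever it passes over any other part or over the studs that have their nuts.

Things in the scene. Friction and masses are not known exactly. Their poses are not given: they have to be found in the camera images.
- mount: Strut top mount lying loose on the bench, studs up, 0.9 kg: grey flange with three lobes, 160 mm over all, black rubber foot, grey dome 42 mm high. Origin: middle of its underside. Three dark steel studs 12 mm thick stand 60 mm from the centre, 120 degrees apart, tips 57 mm above the bench; two carry nuts, the one along the mount's +x axis is bare. It may lie left or right, turned any way.
- stud_bare (a point): Centre of the tip of the bare stud (dark threaded stud with no bright nut at its foot), 57 mm above the bench. Part of the mount. Second thing to point at.
- stud_a (a point): Centre of the tip of a stud that has its nut, 57 mm above the bench, at +120 degrees about the mount from the bare one. Not to be pointed at.
- stud_b (a point): Centre of the tip of the other stud that has its nut, 57 mm above the bench, at -120 degrees about the mount from the bare one. Not to be pointed at.
- nut: The loose flange nut, same as the two on the mount: steel, hexagon 18 mm across flats on a round flange 26 mm wide, 15 mm high, lying flange down on the bench. Origin at the middle of its underside, z up.
- nut_top (a point): Centre of the top of the loose flange nut, 15 mm above the bench. First thing to point at.
- hub_nut: Bystander: the big axle hub nut, steel, hexagon 32 mm across flats on a round collar 42 mm wide, 24 mm high: nearly twice as wide as the flange nut. Origin at the middle of its underside.
- hub_nut_top (a point): Centre of the top of the hub nut, 24 mm above the bench.
- bump_stop: Bystander: black rubber bump stop with ribbed sides, standing upright, 50 mm wide, 60 mm high. Origin at the middle of its underside.
- bump_top (a point): Centre of the top of the bump stop, 60 mm above the bench.
- socket: Bystander: deep steel wrench socket standing upright, stepped and round, 29 mm wide, 45 mm high. Origin at the middle of its underside.
- socket_top (a point): Centre of the top of the socket, 45 mm above the bench.
- seat: Bystander: upper spring seat, a grey pressed-steel round dish 156 mm wide and 30 mm high, on the side opposite the mount. Origin at the middle of its underside.
Not all that is in view belongs to the job. Leave any green, orange or red look-alike of the nut alone.

How it is judged (in metres and radians):
On the way, in this order (a step that is already met when the one before it is completed fails the run):
1. the fingertips point at the loose flange nut, just above it, for 1.5 s (horizontal distance between the grasp point and nut_top below 0.016 m and z of the grasp point in the frame of nut_top between 0.021 and 0.061 m), for 1.5 s.
2. the fingertips point at the bare stud, just above it, for 1.5 s (horizontal distance between the grasp point and stud_bare below 0.016 m and z of the grasp point in the frame of stud_bare between 0.021 and 0.061 m), for 1.5 s.
At the end, for the whole second after the job is handed in: The hand is still pointing at the bare stud: fingertips 2 to 42 mm above its tip (grasp point 21 to 61 mm above) and within 16 mm of it sideways; the nut, the mount and all other parts are within 4 mm of where they started (all of step 2 and distance of each of nut, mount, seat, hub_nut, bump_stop, socket from where it was at the start of the episode below 0.004 m); the robot touches nothing.
It fails at once if the robot touched something (contact force between any of the fingers, the arm and anything else above 0.3 N).
It fails at once if a part was shifted, lifted or carried (distance of any of nut, mount, seat, hub_nut, bump_stop, socket from where it was at the start of the episode above 0.006 m).
It fails at once if the hand came low over a wrong part or a stud that has its nut, as if pointing at it ((horizontal distance between the grasp point and stud_a below 0.016 m and z of the grasp point in the frame of stud_a between -0.01 and 0.061 m) or (horizontal distance between the grasp point and stud_b below 0.016 m and z of the grasp point in the frame of stud_b between -0.01 and 0.061 m) or (horizontal distance between the grasp point and hub_nut_top below 0.016 m and z of the grasp point in the frame of hub_nut_top between -0.01 and 0.061 m) or (horizontal distance between the grasp point and bump_top below 0.016 m and z of the grasp point in the frame of bump_top between -0.01 and 0.061 m) or (horizontal distance between the grasp point and socket_top below 0.016 m and z of the grasp point in the frame of socket_top between -0.01 and 0.061 m) or (horizontal distance between the grasp point and seat below 0.07 m and z of the grasp point in the frame of seat between -0.01 and 0.091 m)).
It also fails if it takes over 40 s, if anything falls off the work surface, if the arm or the gripper's body presses on something with over 40 N, if the wrist force passes 120 N, or if a joint passes its speed limit or range.

### The arm

A 7-joint arm with a two-finger parallel gripper is mounted at the origin on the work surface. World frame = base frame: x ahead of the robot, y to its left, z up, the work surface at z = 0. Lengths are in mm, angles in rad, forces in N, time in s.
With the tool pointing down it reaches from about 400 to 900 mm from the base axis. Payload 5.6 kg.
Tool frame: the origin (TCP) lies on the centre line of the jaws, within the pads' length; the fingertips stand 8 mm ahead of it and the grasp point (between the pads) lies 11 mm behind it (nose_length is the distance from the TCP to the fingertips, in mm); x points along the fingers, z is the direction in which the jaws open and shut, and the axes are right-handed (so a half turn about x gives the same grasp; the last joint's range is limited). The gripper opens to 92 mm and grips with 3 to 60 N. Pads are 20 mm wide; open, the fingers measure 128 mm over their backs; the gripper's body (75 mm by 189 mm) begins 69 mm behind the grasp point.
Start: joints at [1.185, 0.468, -0.012, 1.603, 0.006, 1.071, -0.056], TCP at [218.44, -612.204, 185.992] pointing down, gripper open.
Joint ranges: [-2.53, 2.53], [-0.31, 2.02], [-1.57, 1.55], [0.28, 2.44], [-1.29, 4.43], [0.15, 1.84], [-2.92, 2.92]. Speed limits (rad/s): [2.57, 2.57, 3.14, 3.14, 3.14, 3.14, 3.14].

### API

Orientations are given as [roll, pitch, yaw] about the fixed x, y, z axes, in that order (R = Rz(yaw) Ry(pitch) Rx(roll)).
In Python, from cell import get_obs, grab_frame, camera_params, job_done, nose_length gives the robot as it stands. The module is installed in compiled form; this text tells all that it offers.
- The arm moves only by the tool apply_moves, never from a script. Its argument "moves" is a list of rows, each a list of 7 numbers: the shift along the world's x, y, z in units of 0.2 m (1.0 is 0.2 m), then the turn, a rotation vector about the world's x, y, z in units of pi/2 rad (1.0 is pi/2 rad), then the gripper command: -1 is fully open, 1 is shut, values between are in proportion. A call has exactly 8 rows; each row is the pose to reach, as a shift and turn from the pose measured when the call began; what a row does not reach only later rows make up. A row lasts 1/10 s, in which the tool goes at most 50 mm and 8.59 degrees, less where a joint would pass 70% of its speed; a pose out of reach is approached as far as the arm can. A call with a number of a shift or a turn outside -1 to 1 is refused whole. A call with a gripper value outside its range is refused whole. The fingers move at their own pace and stop on an object; the grip force is fixed at half the most. Time passes only in rows, so rows that repeat a pose let the fingers close, or fill a call up. It gives the time, the measured TCP pose, the force and the opening at its end, in the units of the state.
- get_obs(): the state, without advancing time (a new reading comes with each control period).
- grab_frame(name): name is "scene" or "top" or "wrist"; returns the picture (420x560x3 uint8, red, green, blue); there is no depth.
- camera_params(name): a dict with "fx", "fy", "cx", "cy" (pixels), "extrinsics" (4x4, takes a point from camera to world coordinates); the wrist camera has in their place "mount" (4x4, takes a point from camera to tool coordinates, whose origin is the TCP and whose axes are the tool frame's). Camera axes: x right, y down, z forward; pixel columns grow to the right and rows downward; lengths in mm; the calibration is good to about 2 mm. A picture is of the moment at which its call begins: read the wrist's pose just before it. camera_params takes no time and is no camera call.
- job_done(): hands the job in, once; it reports no verdict.
The state is a dict: "t": time; "joints": joint angles; "joint_vel": joint speeds; "joint_efforts": joint torques, N m; "eef_pos": TCP position; "tool_rot": TCP orientation; "ft_force": force on the tool from outside, world axes, zero at the start; "moment": the same for the moment, N m; "finger_gap": opening from 0.0 (shut) to 1.0 (fully open).
Only numpy, scipy, OpenCV 4.12 (cv2) and the standard library are available. Lean on these libraries where they do the work, as an engineer would, in place of code of your own. Each camera call takes 0.05 s, during which the arm holds its last target.

## Working session

There is one attempt and no reset: what is moved stays moved. The work goes in short steps, Python scripts to look and compute and a tool call to move; the robot and the scene stay as the last step left them, time stands still between calls to the robot, and variables do not carry over. Pictures are saved under pics/ and viewed, and the job is handed in when it is done.

Besides the shell and the picture viewer there is one more tool, called after ">>>" as name(argument=value, ...), one argument or row to a line, values as JSON. apply_moves: Moves the arm, as the interface text tells. Its arguments: {"type":"object","properties":{"moves":{"type":"array","items":{"type":"array","items":{"type":"number"}}}},"required":["moves"]}

```bash
mkdir -p pics; python3 - <<'E'
from cell import *
import cv2,numpy as np
o=get_obs();print(o)
for n in("top","scene","wrist"):
    f=grab_frame(n);cv2.imwrite(f"pics/{n}0.png",f[:,:,::-1]);p=camera_params(n);print(n,p)
print(nose_length if not callable(nose_length) else nose_length())
E
```

```text
{'t': 0.0, 'joints': array([ 1.18501581,  0.4683809 , -0.01161394,  1.60361795,  0.00599547,
        1.07138604, -0.05633682]), 'joint_vel': array([ 0.00063746, -0.00096187, -0.00089556, -0.00187238,  0.00031278,
        0.0006367 , -0.00250289]), 'joint_efforts': array([-7.92779665e-04, -5.20573711e+01, -1.28242437e-02, -2.43746531e+01,
       -5.64931647e-02,  1.72364776e-02,  1.70102198e-04]), 'eef_pos': array([ 218.19633121, -611.61386373,  185.04032818]), 'tool_rot': array([-3.076594  ,  1.56903873,  1.97848244]), 'ft_force': array([-0.28389736,  0.17895952, -0.10290992]), 'moment': array([-0.0350385 ,  0.02442049, -0.01864593]), 'finger_gap': 0.9957338977895982}
top {'fx': 421.66756522172085, 'fy': 421.66756522172085, 'cx': 277.956255986324, 'cy': 207.4081656337175, 'extrinsics': array([[ 3.07048668e-03, -9.96708119e-01,  8.10154101e-02,
         4.19685319e+02],
       [-9.99951880e-01, -3.81510489e-03, -9.03787437e-03,
        -5.29152232e+00],
       [ 9.31720505e-03, -8.09837609e-02, -9.96671872e-01,
         9.44460447e+02],
       [ 0.00000000e+00,  0.00000000e+00,  0.000
[... 266 characters left out ...]
-01, -4.67265716e-01,  6.06573568e-01,
        -4.50665170e+02],
       [ 1.14945227e-02, -7.86218487e-01, -6.17841700e-01,
         5.03853857e+02],
       [ 0.00000000e+00,  0.00000000e+00,  0.00000000e+00,
         1.00000000e+00]])}
wrist {'fx': 326.7441057108497, 'fy': 326.7441057108497, 'cx': 279.31694646980026, 'cy': 212.13222735907718, 'mount': array([[ 6.98018063e-04, -2.40629172e-01,  9.70616873e-01,
        -1.99649256e+02],
       [-1.07237962e-03, -9.70616732e-01, -2.40628365e-01,
         6.77170152e+01],
       [ 9.99999181e-01, -8.72906811e-04, -9.35553831e-04,
        -9.56503624e-01],
       [ 0.00000000e+00,  0.00000000e+00,  0.00000000e+00,
         1.00000000e+00]])}
8.0
```

View pics/top0.png

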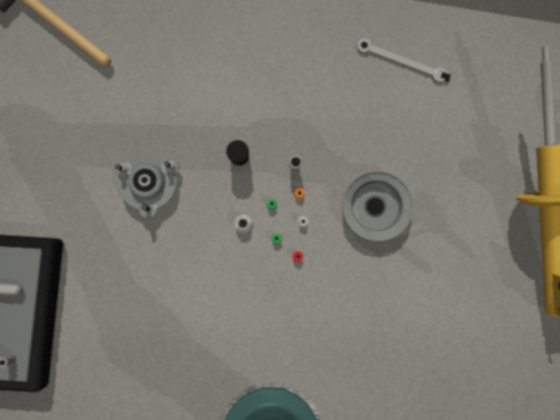

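View pics/scene0.png

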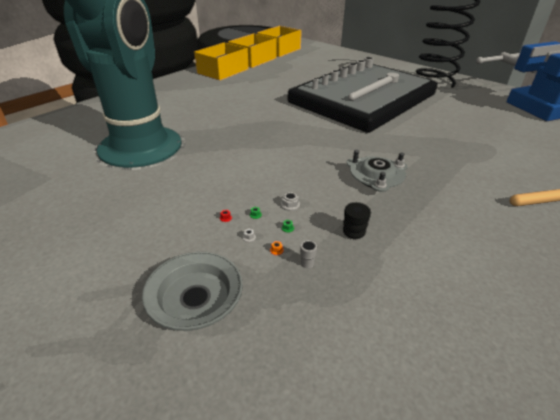

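View pics/wrist0.png

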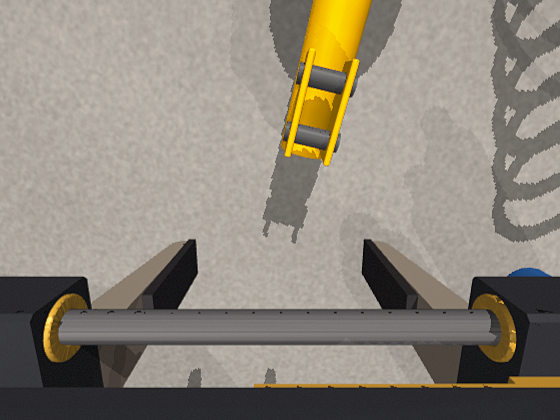

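The loose-nut candidates in the top view are:
- steel (303,221), which looks right
- hub nut (243,224), bigger
- green (271,204) and (277,238)
- orange (299,193)
- red (298,257)
- socket (296,162)

The mount is at about (146,182), with studs near (121,168), (171,165) and (147,210). Next I'll check close crops.

```bash
python3 - <<'E'
import cv2,numpy as np
t=cv2.imread("pics/top0.png");s=cv2.imread("pics/scene0.png")
def z(im,x,y,w,h,W,H):return cv2.resize(im[y:y+h,x:x+w],(W,H),interpolation=cv2.INTER_CUBIC)
a=np.hstack([z(t,110,145,75,75,400,400),z(t,232,150,90,90,400,400)])
cv2.imwrite("pics/c1.png",a)
a=np.hstack([z(s,340,140,75,55,400,293),z(s,215,185,100,73,400,293)])
cv2.imwrite("pics/c2.png",a)
E
```

```text
(no output)
```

View pics/c1.png

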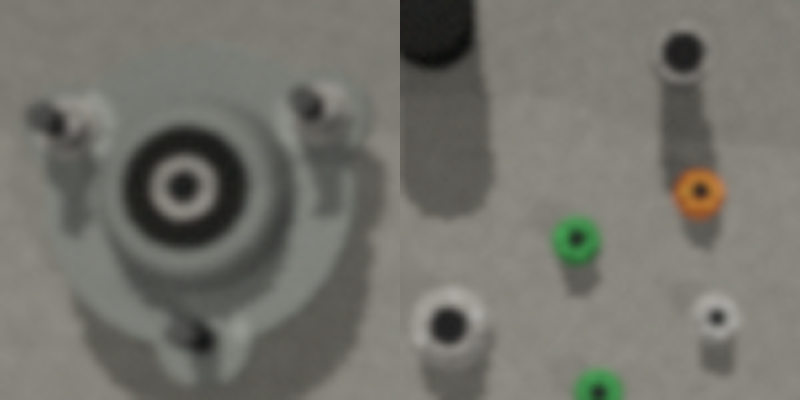

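View pics/c2.png

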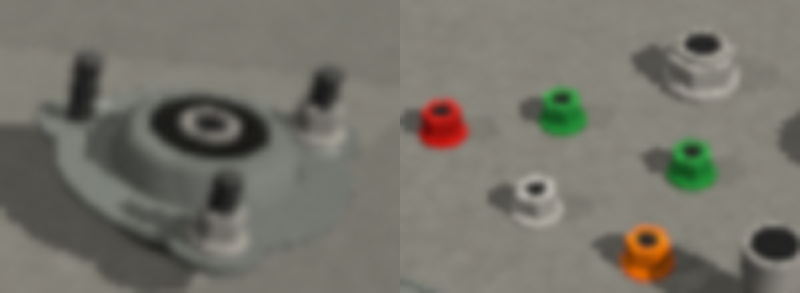

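The crops show the uncoloured small flange nut at top (303,221) and scene (249,235). The bare stud is the lower one in the top view, tip about (143,207), and scene (356,151). The other two have bright nuts. Next: rays and triangulation.

```bash
cat > h.py <<'E'
import numpy as np
from cell import camera_params
def ray(n,u,v):
    p=camera_params(n);E=p["extrinsics"];d=E[:3,:3]@np.array([(u-p["cx"])/p["fx"],(v-p["cy"])/p["fy"],1]);return E[:3,3],d/np.linalg.norm(d)
def pl(n,u,v,z):
    c,d=ray(n,u,v);return c+d*(z-c[2])/d[2]
def tri(uv1,uv2):
    a,d=ray("top",*uv1);b,e=ray("scene",*uv2)
    s=np.linalg.lstsq(np.c_[d,-e],b-a,rcond=None)[0];p=a+s[0]*d;q=b+s[1]*e
    return (p+q)/2,np.linalg.norm(p-q)
E
python3 - <<'E'
from h import *
import cv2
np.set_printoptions(precision=1,suppress=True)
t={'bare':(143.4,206.9),'L':(117.5,166.6),'R':(166.6,163.75)}
s={'bare':(356.5,150.9),'L':(401.5,154),'R':(382.7,173.4)}
P={}
for k in t: P[k]=pl("top",*t[k],57);print(k,P[k],pl("scene",*s[k],57),tri(t[k],s[k]))
c=sum(P.values())/3;print("centroid",c,[np.linalg.norm(P[k]-c) for k in P], [np.linalg.norm(P[a]-P[b]) for a,b in('LR',('L','bare'),('R','bare'))])
print("dome",pl("top",144.3,179.7,42),pl("scene",340+210/5.333,140+123/5.333,42))
im=cv2.imread("pics/top0.png")
g=im[205:236,288:318].astype(int)
for n,(u,v,r) in {'nut':(303,221,8),'hub':(243,224,12)}.items():
    w=im[v-r:v+r+1,u-r:u+r+1].astype(int);m=(w.min(2)>150);ys,xs=np.nonzero(m);print(n,m.sum(),u-r+xs.mean(),v-r+ys.mean(),xs.min()+u-r,xs.max()+u-r,ys.min()+v-r,ys.max()+v-r)
hole=(232+(716-400)/4.444,150+317/4.444);print(hole,pl("top",*hole,15),pl("scene",215+136/4,185+188/4,15),tri(hole,(249,232)))
for n,(u,v,z) in dict(hub=(232+48/4.444,150+325/4.444,24),bump=(237.5,151,60),sock=(295.7,161.5,45),seat=(376,207,10),yellow=(550,150,0),orange=(299,193,15)).items():print(n,pl("top",u,v,z))
E
```

```text
bare [491.8 270.   57. ] [493.8 268.9  57. ] (array([492.3, 270.7,  55.6]), np.float64(0.9802600495786348))
L [577.4 327.2  57. ] [580.4 325.7  57. ] (array([578.5, 328.6,  54.8]), np.float64(1.7613150386185608))
R [584.  223.5  57. ] [587.2 222.3  57. ] (array([585.3, 224.7,  54.8]), np.float64(2.041057011076591))
centroid [551.  273.6  57. ] [np.float64(59.339421633772496), np.float64(59.758566114636615), np.float64(59.92522726586402)] [np.float64(103.9378237892977), np.float64(102.92460106772621), np.float64(103.21488953302591)]
dome [551.8 274.4  42. ] [551.  279.3  42. ]
nut 19 303.2105263157895 218.42105263157896 299 307 217 222
hub 28 244.35714285714286 218.10714285714286 236 250 215 226
(303.1071107110711, 221.33213321332133) [464.6 -69.3  15. ] [466.7 -68.8  15. ] (array([465.3, -68.7,  14.1]), np.float64(1.858446462134676))
hub [459.8  63.   24. ]
bump [611.6  73.1  60. ]
sock [592.4 -51.5  45. ]
seat [ 497.4 -232.3   10. ]
yellow [ 630.5 -635.5    0. ]
orange [527.5 -60.3  15. ]
```

Stud spacing is about 103 mm (expected 103.9) and the radius about 60 mm. Triangulated heights are 55.6 mm (stud tip) and 14.1 mm (nut top), against 57 and 15. Both are good. Targets are nut (465.5,-69) with TCP z ≈ 45, and bare stud (492.5,270) with TCP z ≈ 87. I'll rise first and nearly close the fingers.

>>> apply_moves(
  moves=[
    [0,0,0.1,0,0,0,0],
    [0,0,0.2,0,0,0,0.4],
    [0,0,0.3,0,0,0,0.7],
    [0,0,0.4,0,0,0,0.7],
    [0.04,0.1,0.4,0,0,0,0.7],
    [0.1,0.25,0.4,0,0,0,0.7],
    [0.18,0.4,0.4,0,0,0,0.7],
    [0.2,0.45,0.4,0,0,0,0.7],
  ],
)

```text
t: 0.95
eef_pos: [260.7, -518.6, 265.3]
tool_rot: [2.673, 1.568, 1.449]
ft_force: [-0.8, 0.5, -0.9]
finger_gap: 0.323
```

>>> apply_moves(
  moves=[
    [0.05,0.12,0,0,0,0,0.7],
    [0.1,0.24,0,0,0,0,0.7],
    [0.16,0.36,0,0,0,0,0.7],
    [0.22,0.5,0,0,0,0,0.7],
    [0.28,0.64,0,0,0,0,0.7],
    [0.34,0.78,0,0,0,0,0.7],
    [0.4,0.9,0,0,0,0,0.7],
    [0.45,1.0,0,0,0,0,0.7],
  ],
)

```text
t: 1.75
eef_pos: [351.0, -317.7, 265.3]
tool_rot: [2.625, 1.568, 1.402]
ft_force: [-0.4, -0.4, 0.2]
finger_gap: 0.151
```

>>> apply_moves(
  moves=[
    [0.05,0.12,0,0,0,0,0.7],
    [0.1,0.24,0,0,0,0,0.7],
    [0.16,0.36,0,0,0,0,0.7],
    [0.22,0.5,0,0,0,0,0.7],
    [0.28,0.64,0,0,0,0,0.7],
    [0.34,0.78,0,0,0,0,0.7],
    [0.4,0.9,0,0,0,0,0.7],
    [0.45,1.0,0,0,0,0,0.7],
  ],
)

```text
t: 2.55
eef_pos: [441.6, -116.8, 265.4]
tool_rot: [2.511, 1.568, 1.288]
ft_force: [-0.2, -0.4, 0.3]
finger_gap: 0.153
```

>>> apply_moves(
  moves=[
    [0.06,0.12,0,0,0,0,0.7],
    [0.12,0.24,0,0,0,0,0.7],
    [0.12,0.24,-0.1,0,0,0,0.7],
    [0.12,0.24,-0.2,0,0,0,0.7],
    [0.12,0.24,-0.3,0,0,0,0.7],
    [0.12,0.24,-0.4,0,0,0,0.7],
    [0.12,0.24,-0.5,0,0,0,0.7],
    [0.12,0.24,-0.5,0,0,0,0.7],
  ],
)

```text
t: 3.35
eef_pos: [463.7, -69.2, 163.1]
tool_rot: [-2.596, 1.565, 2.464]
ft_force: [-0.1, -0.3, -0.6]
finger_gap: 0.147
```

```bash
python3 - <<'E'
from h import *
from cell import *
import cv2
from scipy.spatial.transform import Rotation as R
np.set_printoptions(precision=1,suppress=True)
o=get_obs();f=grab_frame("wrist");cv2.imwrite("pics/w1.png",f[:,:,::-1])
T=np.eye(4);T[:3,:3]=R.from_euler("xyz",o["tool_rot"]).as_matrix();T[:3,3]=o["eef_pos"]
p=camera_params("wrist");E=T@p["mount"];print(T);np.save("E.npy",E)
for P in([465.3,-69,15],[527.5,-60.3,15],[459.8,63,24]):
    q=np.linalg.inv(E)@np.r_[P,1];print(p["fx"]*q[0]/q[2]+p["cx"],p["fy"]*q[1]/q[2]+p["cy"])
E
```

```text
[[ -0.    0.9   0.3 463.7]
 [  0.    0.3  -0.9 -69.2]
 [ -1.   -0.   -0.  163.1]
 [  0.    0.    0.    1. ]]
281.471519099589 193.78801175878303
294.0418748178518 135.41180571112977
158.83476243292438 157.39383043575634
```

View pics/w1.png

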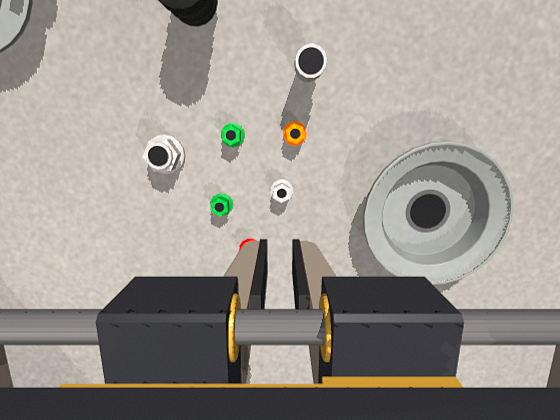

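The wrist view shows the nut's hole at (282,192), against a predicted (281.5,193.8). That agrees to about 2 mm. I'll descend to TCP z ≈ 45, which needs −118 mm, and hold.

>>> apply_moves(
  moves=[
    [0.01,0,-0.1,0,0,0,0.7],
    [0.01,0,-0.2,0,0,0,0.7],
    [0.01,0,-0.3,0,0,0,0.7],
    [0.01,0,-0.4,0,0,0,0.7],
    [0.01,0,-0.5,0,0,0,0.7],
    [0.01,0,-0.55,0,0,0,0.7],
    [0.01,0,-0.58,0,0,0,0.7],
    [0.01,0,-0.58,0,0,0,0.7],
  ],
)

```text
t: 4.2
eef_pos: [467.2, -69.3, 48.7]
tool_rot: [-2.987, 1.567, 2.073]
ft_force: [0.0, -1.1, -0.4]
finger_gap: 0.153
```

>>> apply_moves(
  moves=[
    [0,0,0,0,0,0,0.7],
    [0,0,0,0,0,0,0.7],
    [0,0,0,0,0,0,0.7],
    [0,0,0,0,0,0,0.7],
    [0,0,0,0,0,0,0.7],
    [0,0,0,0,0,0,0.7],
    [0,0,0,0,0,0,0.7],
    [0,0,0,0,0,0,0.7],
  ],
)

```text
t: 5.0
eef_pos: [467.2, -69.3, 48.7]
tool_rot: [-2.956, 1.567, 2.103]
ft_force: [0.5, -0.4, -0.6]
finger_gap: 0.145
```

```bash
python3 - <<'E'
from cell import *
import cv2
for n in("scene","wrist"):
    cv2.imwrite(f"pics/{n}2.png",grab_frame(n)[:,:,::-1])
s=cv2.imread("pics/scene2.png");cv2.imwrite("pics/s2c.png",cv2.resize(s[140:290,170:370],(800,600),interpolation=cv2.INTER_CUBIC))
print(get_obs()["eef_pos"],get_obs()["ft_force"])
E
```

```text
[467.159908   -69.26323866  48.68126394] [ 0.06436296 -1.26112384 -0.46112722]
```

View pics/s2c.png

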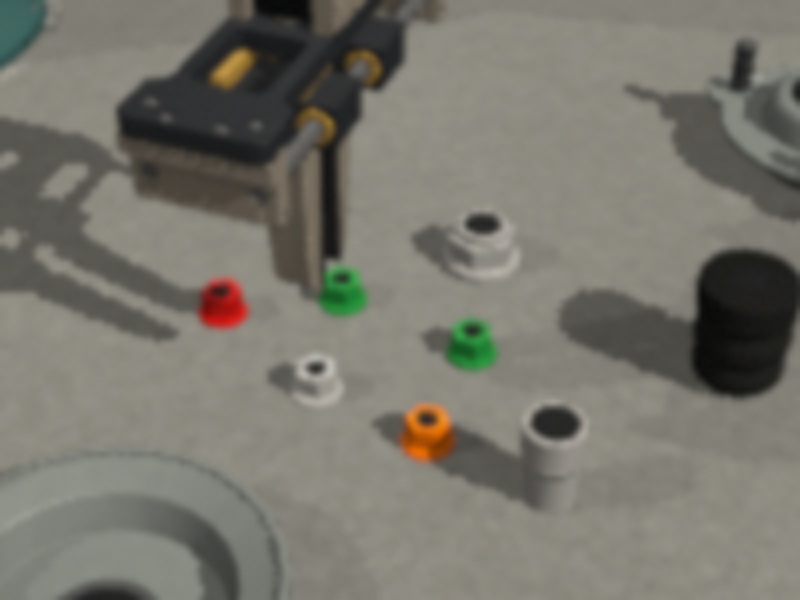

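View pics/wrist2.png

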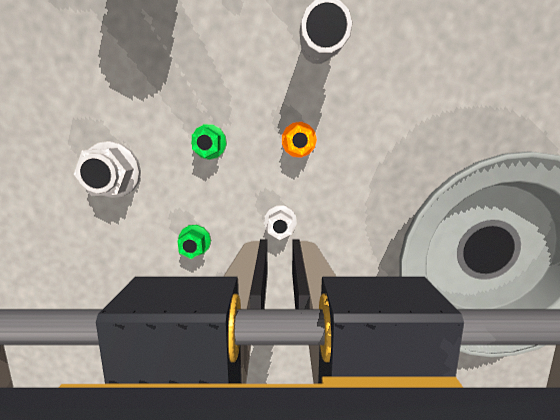

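```bash
python3 - <<'E'
from h import *
from cell import *
from scipy.spatial.transform import Rotation as R
np.set_printoptions(precision=1,suppress=True)
o=get_obs();T=np.eye(4);T[:3,:3]=R.from_euler("xyz",o["tool_rot"]).as_matrix();T[:3,3]=o["eef_pos"]
p=camera_params("wrist");E=T@p["mount"]
d=E[:3,:3]@np.array([(280-p["cx"])/p["fx"],(226-p["cy"])/p["fy"],1]);print("nut by wrist",E[:3,3]+d*(15-E[2,3])/d[2])
p=camera_params("scene");Ei=np.linalg.inv(p["extrinsics"])
for s in(-1,0,1):
    P=T@np.array([8,0,s*7,1]);q=Ei@P;u,v=p["fx"]*q[0]/q[2]+p["cx"],p["fy"]*q[1]/q[2]+p["cy"];print(P[:3],u,v,(u-170)*4,(v-140)*4)
E
```

```text
nut by wrist [466.2 -68.8  15. ]
[464.8 -62.7  40.7] 249.95301401345517 219.71437141148496 319.8120560538207 318.85748564593985
[467.1 -69.2  40.7] 248.43856713919558 221.96877858008418 313.75426855678234 327.8751143203367
[469.5 -75.8  40.7] 246.9020480065746 224.25604253509348 307.6081920262984 337.02417014037394
```

The wrist ray puts the nut at (466.2,-68.8), in agreement. In the scene view the fingertips look a few pixels higher than predicted, so I'll zoom in on that.

```bash
python3 - <<'E'
from h import *
from cell import *
import cv2
from scipy.spatial.transform import Rotation as R
np.set_printoptions(precision=1,suppress=True)
o=get_obs();T=np.eye(4);T[:3,:3]=R.from_euler("xyz",o["tool_rot"]).as_matrix();T[:3,3]=o["eef_pos"]
p=camera_params("scene");Ei=np.linalg.inv(p["extrinsics"])
s=cv2.imread("pics/scene2.png");x0,y0,k=210,170,10
c=cv2.resize(s[y0:y0+60,x0:x0+80],(800,600),interpolation=cv2.INTER_CUBIC)
for a in(8,):
  for b in(-10,10):
    for g in(-7,7):
      q=Ei@T@np.array([a,b,g,1]);u,v=p["fx"]*q[0]/q[2]+p["cx"],p["fy"]*q[1]/q[2]+p["cy"];cv2.circle(c,(int((u-x0+.5)*k),int((v-y0+.5)*k)),5,(255,0,255),-1)
cv2.imwrite("pics/s2d.png",c)
p=camera_params("wrist");Mi=np.linalg.inv(p["mount"])
for b in(-10,10):
  for g in(-7,7):
    q=Mi@np.array([8,b,g,1]);print(b,g,p["fx"]*q[0]/q[2]+p["cx"],p["fy"]*q[1]/q[2]+p["cy"])
E
```

```text
-10 -7 270.69029240690713 249.92792533684977
-10 7 291.4598642458581 249.91205245135507
10 -7 270.4650647292414 221.33086199552434
10 7 291.6985960032327 221.3128934613404
```

View pics/s2d.png

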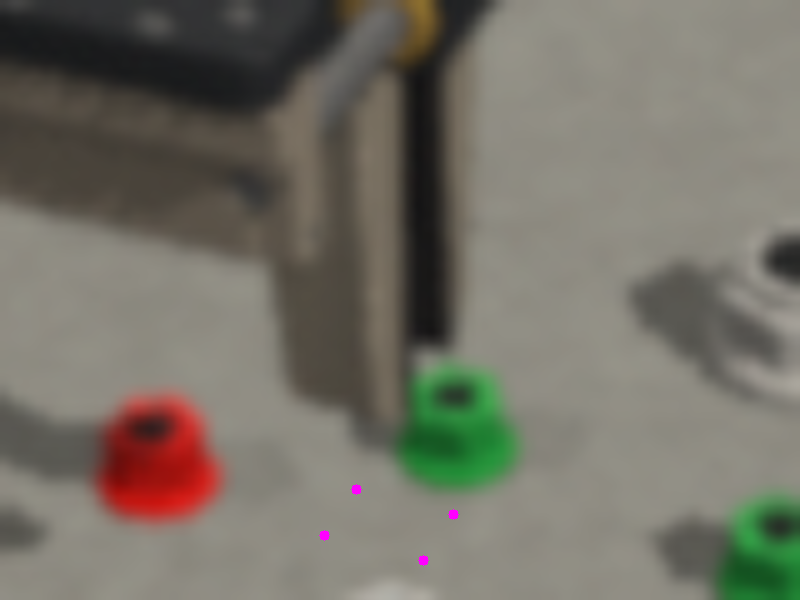

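The scene view puts the visible fingertips about 14 px above the described tip position. The wrist view hints at the same thing. I'll triangulate the fingertip from wrist and scene before trusting the 8 mm nose.

```bash
python3 - <<'E'
from h import *
from cell import *
import cell,cv2
from scipy.spatial.transform import Rotation as R
np.set_printoptions(precision=1,suppress=True)
print(nose_length,[x for x in dir(cell) if not x.startswith('__')])
try: print(nose_length())
except Exception as e: print(e)
o=get_obs();T=np.eye(4);T[:3,:3]=R.from_euler("xyz",o["tool_rot"]).as_matrix();T[:3,3]=o["eef_pos"]
p=camera_params("wrist");E=T@p["mount"]
def wr(u,v):
    d=E[:3,:3]@np.array([(u-p["cx"])/p["fx"],(v-p["cy"])/p["fy"],1]);return E[:3,3],d/np.linalg.norm(d)
a,d=wr(294,240);b,e=ray("scene",210+40.5,170+40.5)
s=np.linalg.lstsq(np.c_[d,-e],b-a,rcond=None)[0];P=a+s[0]*d;Q=b+s[1]*e
print(P,Q,(np.linalg.inv(T)@np.r_[(P+Q)/2,1])[:3])
w=cv2.imread("pics/wrist2.png");cv2.imwrite("pics/w2c.png",cv2.resize(w[200:300,210:350],(800,571),interpolation=cv2.INTER_CUBIC))
E
```

```text
8.0 ['MotionError', 'camera_params', 'get_obs', 'grab_frame', 'job_done', 'nose_length']
'float' object is not callable
[478.1 -72.9  75.9] [477.9 -73.   76. ] [-27.3   8.9   7. ]
```

View pics/w2c.png

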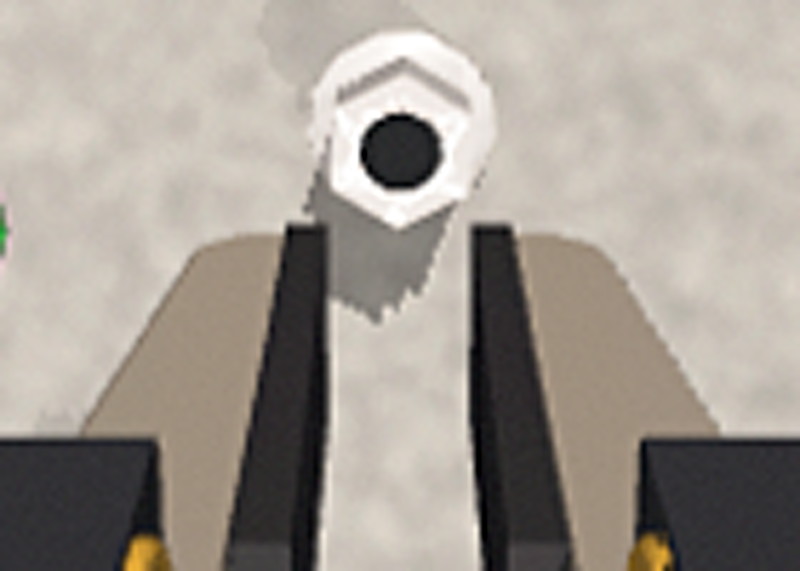

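The rays meet within 0.2 mm at tool coordinates (-27.3, 8.9, 7.0). The sideways values match the half pad width and half gap. So the real fingertips sit about 27 mm behind the reported TCP, not 8 mm ahead of it, and the tips are now at z ≈ 76, too high over the nut. I'll go down in checked steps, first to TCP z ≈ 27, which is clear under either reading.

>>> apply_moves(
  moves=[
    [0,0,-0.02,0,0,0,0.7],
    [0,0,-0.05,0,0,0,0.7],
    [0,0,-0.08,0,0,0,0.7],
    [0,0,-0.1,0,0,0,0.7],
    [-0.005,0,-0.11,0,0,0,0.7],
    [-0.005,0,-0.11,0,0,0,0.7],
    [-0.005,0,-0.11,0,0,0,0.7],
    [-0.005,0,-0.11,0,0,0,0.7],
  ],
)

```text
t: 5.9
eef_pos: [466.3, -69.3, 26.9]
tool_rot: [-3.05, 1.568, 2.01]
ft_force: [-0.0, -0.1, 0.7]
finger_gap: 0.151
```

```bash
python3 - <<'E'
from h import *
from cell import *
import cv2
from scipy.spatial.transform import Rotation as R
np.set_printoptions(precision=1,suppress=True)
o=get_obs();s=np.ascontiguousarray(grab_frame("scene")[:,:,::-1]);T=np.eye(4);T[:3,:3]=R.from_euler("xyz",o["tool_rot"]).as_matrix();T[:3,3]=o["eef_pos"]
p=camera_params("scene");Ei=np.linalg.inv(p["extrinsics"]);print(o["eef_pos"])
cv2.imwrite("pics/scene3.png",s)
x0,y0,k=210,190,10
c=cv2.resize(s[y0:y0+60,x0:x0+80],(800,600),interpolation=cv2.INTER_CUBIC)
for a,col in((8,(255,0,255)),(-28,(255,255,0))):
  for b in(-10,10):
    for g in(-7,7):
      q=Ei@T@np.array([a,b,g,1]);u,v=p["fx"]*q[0]/q[2]+p["cx"],p["fy"]*q[1]/q[2]+p["cy"];cv2.circle(c,(int((u-x0+.5)*k),int((v-y0+.5)*k)),4,col,-1)
cv2.imwrite("pics/s3d.png",c)
E
```

```text
[466.3 -69.3  26.9]
```

View pics/s3d.png

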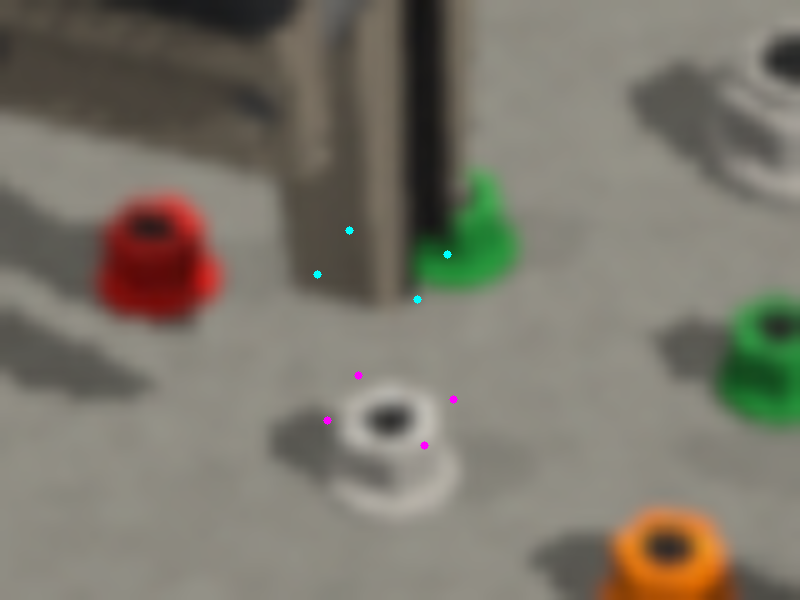

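The cyan points (tip at −28 mm) match the visible fingers, so the tips are now about 40 mm above the nut. I'll hold here, then go down to tips about 2 cm above the nut and hold again.

>>> apply_moves(
  moves=[
    [0,0,0,0,0,0,0.7],
    [0,0,0,0,0,0,0.7],
    [0,0,0,0,0,0,0.7],
    [0,0,0,0,0,0,0.7],
    [0,0,0,0,0,0,0.7],
    [0,0,0,0,0,0,0.7],
    [0,0,0,0,0,0,0.7],
    [0,0,0,0,0,0,0.7],
  ],
)

```text
t: 6.75
eef_pos: [466.4, -69.3, 26.9]
tool_rot: [-3.061, 1.568, 1.998]
ft_force: [-0.3, 0.2, 0.3]
finger_gap: 0.152
```

>>> apply_moves(
  moves=[
    [0,0,0,0,0,0,0.7],
    [0,0,0,0,0,0,0.7],
    [0,0,0,0,0,0,0.7],
    [0,0,0,0,0,0,0.7],
    [0,0,0,0,0,0,0.7],
    [0,0,0,0,0,0,0.7],
    [0,0,0,0,0,0,0.7],
    [0,0,0,0,0,0,0.7],
  ],
)

```text
t: 7.55
eef_pos: [466.4, -69.3, 26.9]
tool_rot: [-3.07, 1.568, 1.989]
ft_force: [-0.4, 0.3, -0.8]
finger_gap: 0.151
```

>>> apply_moves(
  moves=[
    [0,0,-0.02,0,0,0,0.7],
    [0,0,-0.04,0,0,0,0.7],
    [0,0,-0.06,0,0,0,0.7],
    [0,0,-0.08,0,0,0,0.7],
    [0,0,-0.08,0,0,0,0.7],
    [0,0,-0.08,0,0,0,0.7],
    [0,0,-0.08,0,0,0,0.7],
    [0,0,-0.08,0,0,0,0.7],
  ],
)

```text
t: 8.35
eef_pos: [466.5, -69.3, 11.0]
tool_rot: [3.129, 1.568, 1.905]
ft_force: [0.2, 0.4, -0.2]
finger_gap: 0.15
```

>>> apply_moves(
  moves=[
    [0,0,0,0,0,0,0.7],
    [0,0,0,0,0,0,0.7],
    [0,0,0,0,0,0,0.7],
    [0,0,0,0,0,0,0.7],
    [0,0,0,0,0,0,0.7],
    [0,0,0,0,0,0,0.7],
    [0,0,0,0,0,0,0.7],
    [0,0,0,0,0,0,0.7],
  ],
)

```text
t: 9.15
eef_pos: [466.5, -69.3, 11.0]
tool_rot: [3.112, 1.568, 1.888]
ft_force: [-0.2, -0.2, -0.4]
finger_gap: 0.148
```

>>> apply_moves(
  moves=[
    [0,0,0,0,0,0,0.7],
    [0,0,0,0,0,0,0.7],
    [0,0,0,0,0,0,0.7],
    [0,0,0,0,0,0,0.7],
    [0,0,0,0,0,0,0.7],
    [0,0,0,0,0,0,0.7],
    [0,0,0,0,0,0,0.7],
    [0,0,0,0,0,0,0.7],
  ],
)

```text
t: 9.95
eef_pos: [466.5, -69.3, 11.0]
tool_rot: [3.125, 1.568, 1.901]
ft_force: [0.2, -0.2, -0.0]
finger_gap: 0.148
```

```bash
python3 - <<'E'
from cell import *
import cv2
s=grab_frame("scene")[:,:,::-1]
cv2.imwrite("pics/s4.png",cv2.resize(s[170:260,190:310],(800,600),interpolation=cv2.INTER_CUBIC))
print(get_obs()["eef_pos"],get_obs()["t"])
E
```

```text
[466.53064844 -69.26541194  11.04055473] 10.0
```

View pics/s4.png

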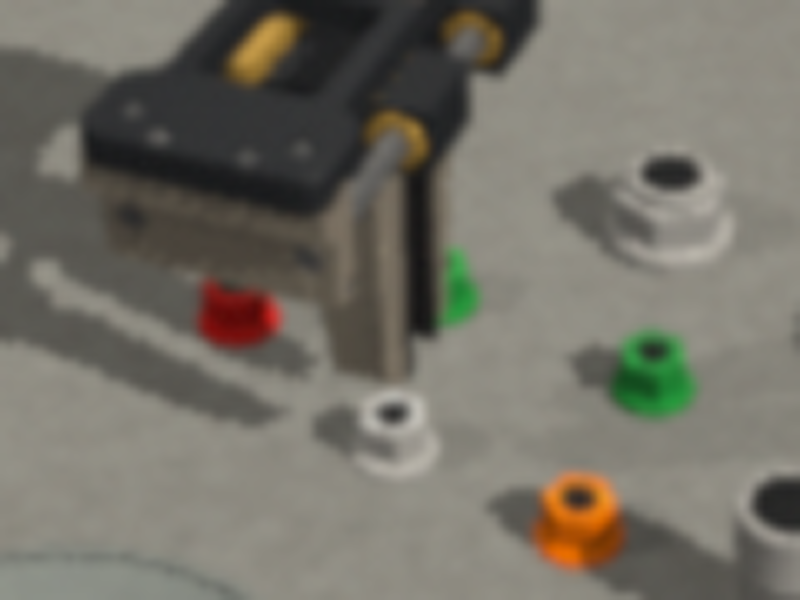

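The tips are about 2 cm above the loose nut, which is held and untouched. Before the stud I'll check whether the whole tool is offset or only the fingers are shorter, by triangulating the rod's near collar. The body should begin 88 mm behind the tips.

```bash
python3 - <<'E'
from h import *
from cell import *
import cv2
from scipy.spatial.transform import Rotation as R
np.set_printoptions(precision=1,suppress=True)
o=get_obs();f=grab_frame("wrist");cv2.imwrite("pics/wrist5.png",f[:,:,::-1]);T=np.eye(4);T[:3,:3]=R.from_euler("xyz",o["tool_rot"]).as_matrix();T[:3,3]=o["eef_pos"]
p=camera_params("wrist");E=T@p["mount"]
def both(w,s):
    d=E[:3,:3]@np.array([(w[0]-p["cx"])/p["fx"],(w[1]-p["cy"])/p["fy"],1]);d/=np.linalg.norm(d);a=E[:3,3]
    b,e=ray("scene",190+s[0]/6.667-.5,170+s[1]/6.667-.5)
    t=np.linalg.lstsq(np.c_[d,-e],b-a,rcond=None)[0];P=a+t[0]*d;Q=b+t[1]*e
    print((np.linalg.inv(T)@np.r_[(P+Q)/2,1])[:3],np.linalg.norm(P-Q))
both((329,327),(400,137))   # near collar
both((293,240),(411,355))   # tip check
cv2.imwrite("pics/w5c.png",f[200:420,:,::-1])
E
```

```text
[-115.2   12.4   13.4] 0.24945762930879609
[-35.1  10.4   6.3] 2.5440361273668235
```

View pics/w5c.png

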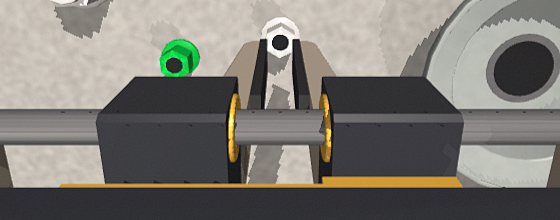

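The collar plane is at x ≈ −115, which doesn't settle it. The near end wall of the body (tan plate, 75 mm wide, at tool z = 94.5 mm) gives a cleaner test. I'll intersect its lower corners with that plane.

```bash
python3 - <<'E'
from h import *
from cell import *
import cv2
from scipy.spatial.transform import Rotation as R
np.set_printoptions(precision=1,suppress=True)
o=get_obs();f=np.ascontiguousarray(grab_frame("scene")[:,:,::-1]);T=np.eye(4);T[:3,:3]=R.from_euler("xyz",o["tool_rot"]).as_matrix();T[:3,3]=o["eef_pos"]
p=camera_params("scene");Ti=np.linalg.inv(T)
def onz(s,z):
    b,e=ray("scene",190+s[0]/6.667-.5,170+s[1]/6.667-.5);b=(Ti@np.r_[b,1])[:3];e=Ti[:3,:3]@e
    return b+e*(z-b[2])/e[2]
for z in(94.5,25):
  for s in((105,245),(325,303),(85,140),(330,210)):print(z,s,onz(s,z))
c=cv2.resize(f[150:240,180:300],(800,600),interpolation=cv2.INTER_CUBIC)
Ei=np.linalg.inv(p["extrinsics"])
def dr(P,col):
    q=Ei@T@np.r_[P,1];u,v=p["fx"]*q[0]/q[2]+p["cx"],p["fy"]*q[1]/q[2]+p["cy"];cv2.circle(c,(int((u-180+.5)*6.667),int((v-150+.5)*6.667)),4,col,-1)
for x,col in((-80,(255,0,255)),(-115,(255,255,0))):
  for y in(-37.5,37.5):
    for z in(-94.5,94.5):dr((x,y,z),col)
cv2.imwrite("pics/s6.png",c)
E
```

```text
94.5 (105, 245) [-128.9  -25.6   94.5]
94.5 (325, 303) [-127.9   30.5   94.5]
94.5 (85, 140) [-158.6  -26.9   94.5]
94.5 (330, 210) [-155.2   33.5   94.5]
25 (105, 245) [-64.9 -72.3  25. ]
25 (325, 303) [-63.8  -6.4  25. ]
25 (85, 140) [-99.7 -73.8  25. ]
25 (330, 210) [-95.8  -2.9  25. ]
```

View pics/s6.png

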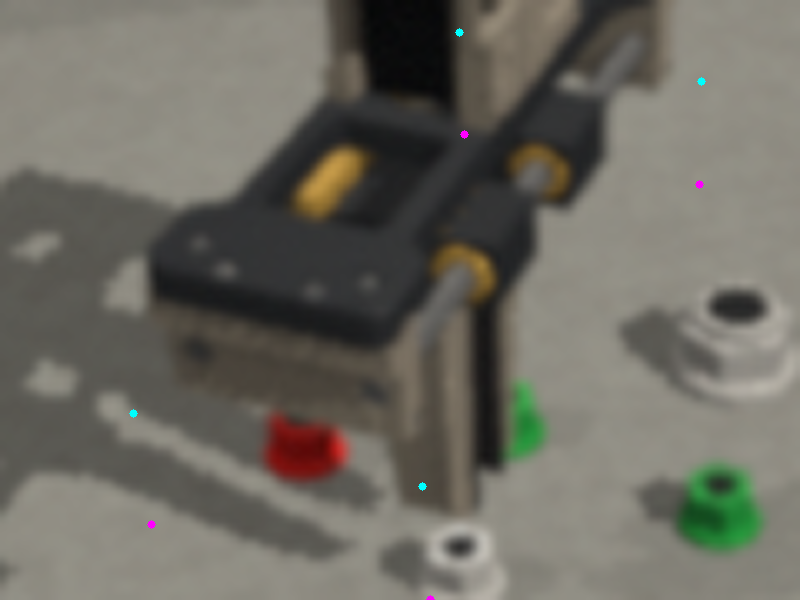

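The body's near wall sits at about x = −128, far behind the −80 mm that the text implies. So the whole gripper lies about 36 mm or more behind the stated frame, and pointing by the visible fingertips is right. Next I'll rise and cross high to the stud, aiming for TCP z ≈ 50 (tips at about 78).

>>> apply_moves(
  moves=[
    [0,0,0.1,0,0,0,0.7],
    [0,0,0.22,0,0,0,0.7],
    [0,0,0.36,0,0,0,0.7],
    [0,0,0.5,0,0,0,0.7],
    [0,0,0.65,0,0,0,0.7],
    [0,0,0.8,0,0,0,0.7],
    [0,0,0.9,0,0,0,0.7],
    [0,0,0.95,0,0,0,0.7],
  ],
)

```text
t: 10.9
eef_pos: [467.4, -69.4, 202.9]
tool_rot: [1.973, 1.568, 0.749]
ft_force: [0.7, 0.5, 0.3]
finger_gap: 0.15
```

>>> apply_moves(
  moves=[
    [0,0.1,0,0,0,0,0.7],
    [0.01,0.22,0,0,0,0,0.7],
    [0.02,0.35,0,0,0,0,0.7],
    [0.03,0.48,0,0,0,0,0.7],
    [0.04,0.6,0,0,0,0,0.7],
    [0.05,0.72,0,0,0,0,0.7],
    [0.06,0.82,0,0,0,0,0.7],
    [0.07,0.9,0,0,0,0,0.7],
  ],
)

```text
t: 11.7
eef_pos: [480.8, 111.9, 202.2]
tool_rot: [2.498, 1.569, 1.276]
ft_force: [0.4, -1.1, -0.1]
finger_gap: 0.148
```

>>> apply_moves(
  moves=[
    [0.01,0.12,0,0,0,0,0.7],
    [0.02,0.26,0,0,0,0,0.7],
    [0.03,0.4,0,0,0,0,0.7],
    [0.04,0.54,0,0,0,0,0.7],
    [0.05,0.66,0,0,0,0,0.7],
    [0.06,0.75,0,0,0,0,0.7],
    [0.06,0.8,0,0,0,0,0.7],
    [0.06,0.8,0,0,0,0,0.7],
  ],
)

```text
t: 12.5
eef_pos: [491.9, 273.0, 201.4]
tool_rot: [-3.11, 1.568, 1.953]
ft_force: [0.2, -0.2, 0.2]
finger_gap: 0.151
```

```bash
python3 - <<'E'
from h import *
from cell import *
import cv2
from scipy.spatial.transform import Rotation as R
np.set_printoptions(precision=1,suppress=True)
o=get_obs();f=np.ascontiguousarray(grab_frame("wrist")[:,:,::-1]);cv2.imwrite("pics/w7.png",f)
T=np.eye(4);T[:3,:3]=R.from_euler("xyz",o["tool_rot"]).as_matrix();T[:3,3]=o["eef_pos"];print(o["eef_pos"],T[:3,0])
p=camera_params("wrist");E=T@p["mount"];np.save("E7.npy",E)
for P in([492.5,270,57],[577.4,327.5,57],[584.5,223.5,57]):
    q=np.linalg.inv(E)@np.r_[P,1];print(p["fx"]*q[0]/q[2]+p["cx"],p["fy"]*q[1]/q[2]+p["cy"])
E
```

```text
[491.9 273.  201.4] [-0.  0. -1.]
283.61154640238203 196.66207140166773
258.95923731468855 98.9121911322499
357.57292116458797 128.80124998113587
```

View pics/w7.png

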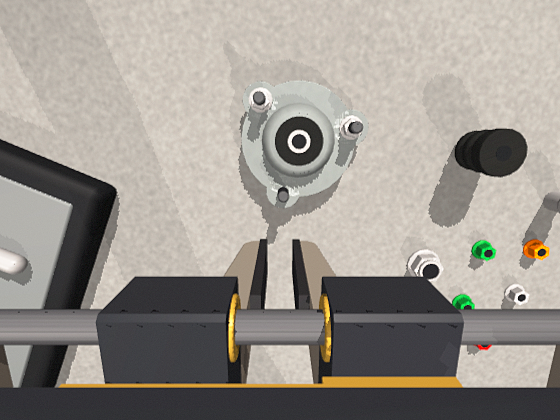

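The wrist view shows the bare stud's tip at (283,195), against a predicted (283.6,196.7). The other two, with bright nuts, are at (260,98) and (355,128). I'll descend 150 mm with dy −2.5 mm.

>>> apply_moves(
  moves=[
    [0.005,-0.01,-0.1,0,0,0,0.7],
    [0.005,-0.012,-0.22,0,0,0,0.7],
    [0.005,-0.012,-0.34,0,0,0,0.7],
    [0.005,-0.012,-0.45,0,0,0,0.7],
    [0.005,-0.012,-0.55,0,0,0,0.7],
    [0.005,-0.012,-0.6,0,0,0,0.7],
    [0.005,-0.012,-0.64,0,0,0,0.7],
    [0.005,-0.012,-0.66,0,0,0,0.7],
  ],
)

```text
t: 13.35
eef_pos: [493.5, 268.7, 69.3]
tool_rot: [-2.995, 1.57, 2.066]
ft_force: [-0.1, 0.6, -0.8]
finger_gap: 0.149
```

```bash
python3 - <<'E'
from h import *
from cell import *
import cv2
from scipy.spatial.transform import Rotation as R
np.set_printoptions(precision=1,suppress=True)
o=get_obs();f=np.ascontiguousarray(grab_frame("scene")[:,:,::-1]);w=np.ascontiguousarray(grab_frame("wrist")[:,:,::-1])
T=np.eye(4);T[:3,:3]=R.from_euler("xyz",o["tool_rot"]).as_matrix();T[:3,3]=o["eef_pos"];print(o["eef_pos"])
p=camera_params("scene");Ei=np.linalg.inv(p["extrinsics"])
x0,y0,k=310,110,8
c=cv2.resize(f[y0:y0+75,x0:x0+100],(800,600),interpolation=cv2.INTER_CUBIC)
for b in(-10,10):
    for g in(-7,7):
      q=Ei@T@np.array([-28,b,g,1]);u,v=p["fx"]*q[0]/q[2]+p["cx"],p["fy"]*q[1]/q[2]+p["cy"];cv2.circle(c,(int((u-x0+.5)*k),int((v-y0+.5)*k)),4,(255,255,0),-1)
cv2.imwrite("pics/s8.png",c);cv2.imwrite("pics/w8.png",w)
E
```

```text
[493.5 268.7  69.3]
```

View pics/s8.png

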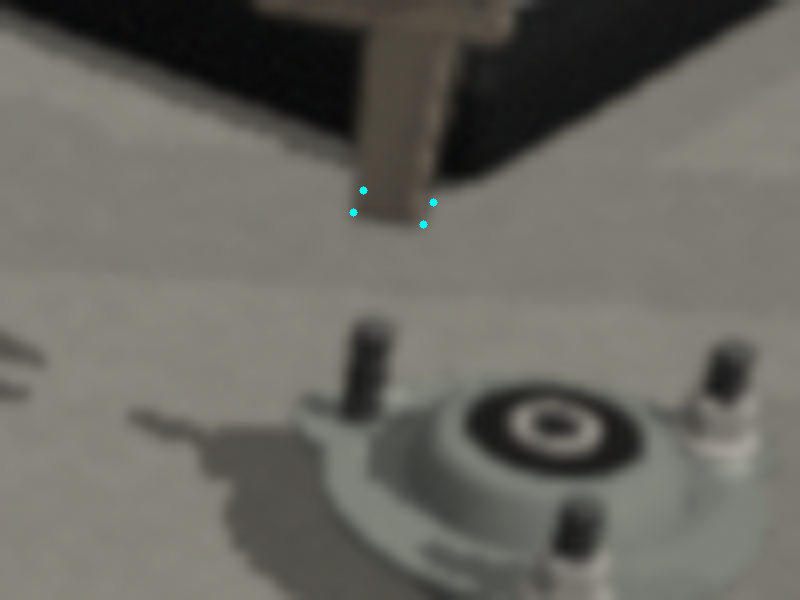

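View pics/w8.png

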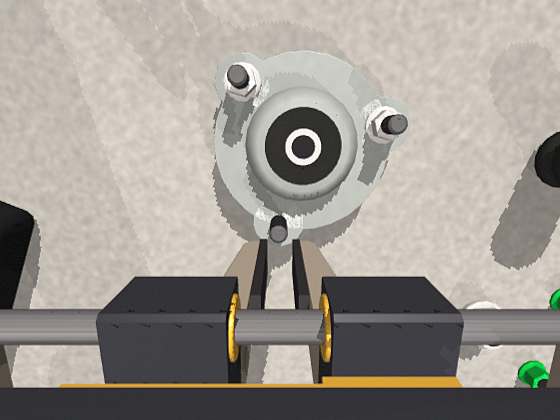

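The −28 mm tip points match again, so the tips are now about 40 mm above the bare stud. I'll lower another 18 mm, y +1 mm, and hold.

>>> apply_moves(
  moves=[
    [-0.005,0.005,-0.03,0,0,0,0.7],
    [-0.005,0.005,-0.06,0,0,0,0.7],
    [-0.005,0.005,-0.08,0,0,0,0.7],
    [-0.005,0.005,-0.09,0,0,0,0.7],
    [-0.005,0.005,-0.09,0,0,0,0.7],
    [-0.005,0.005,-0.09,0,0,0,0.7],
    [-0.005,0.005,-0.09,0,0,0,0.7],
    [-0.005,0.005,-0.09,0,0,0,0.7],
  ],
)

```text
t: 14.25
eef_pos: [492.6, 270.2, 51.8]
tool_rot: [2.903, 1.569, 1.681]
ft_force: [-0.4, 0.2, -0.1]
finger_gap: 0.147
```

>>> apply_moves(
  moves=[
    [0,0,0,0,0,0,0.7],
    [0,0,0,0,0,0,0.7],
    [0,0,0,0,0,0,0.7],
    [0,0,0,0,0,0,0.7],
    [0,0,0,0,0,0,0.7],
    [0,0,0,0,0,0,0.7],
    [0,0,0,0,0,0,0.7],
    [0,0,0,0,0,0,0.7],
  ],
)

```text
t: 15.05
eef_pos: [492.6, 270.2, 51.8]
tool_rot: [2.893, 1.569, 1.671]
ft_force: [-0.9, 0.1, -0.3]
finger_gap: 0.15
```

>>> apply_moves(
  moves=[
    [0,0,0,0,0,0,0.7],
    [0,0,0,0,0,0,0.7],
    [0,0,0,0,0,0,0.7],
    [0,0,0,0,0,0,0.7],
    [0,0,0,0,0,0,0.7],
    [0,0,0,0,0,0,0.7],
    [0,0,0,0,0,0,0.7],
    [0,0,0,0,0,0,0.7],
  ],
)

```text
t: 15.85
eef_pos: [492.5, 270.1, 51.7]
tool_rot: [2.943, 1.569, 1.721]
ft_force: [0.1, -0.5, 0.3]
finger_gap: 0.15
```

>>> apply_moves(
  moves=[
    [0,0,0,0,0,0,0.7],
    [0,0,0,0,0,0,0.7],
    [0,0,0,0,0,0,0.7],
    [0,0,0,0,0,0,0.7],
    [0,0,0,0,0,0,0.7],
    [0,0,0,0,0,0,0.7],
    [0,0,0,0,0,0,0.7],
    [0,0,0,0,0,0,0.7],
  ],
)

```text
t: 16.65
eef_pos: [492.6, 270.2, 51.7]
tool_rot: [2.937, 1.569, 1.715]
ft_force: [-0.0, 0.1, 0.6]
finger_gap: 0.15
```

```bash
python3 - <<'E'
from h import *
from cell import *
import cv2
o=get_obs();f=grab_frame("scene")[:,:,::-1];print(o["eef_pos"],o["t"],o["ft_force"])
a=cv2.resize(f[120:200,310:410],(400,320),interpolation=cv2.INTER_CUBIC);b=cv2.resize(f[170:250,210:310],(400,320),interpolation=cv2.INTER_CUBIC)
cv2.imwrite("pics/s9.png",np.hstack([a,b]))
E
```

```text
[492.57821335 270.1549555   51.73372541] 16.65 [-0.00734423  0.1194125   0.59011602]
```

View pics/s9.png

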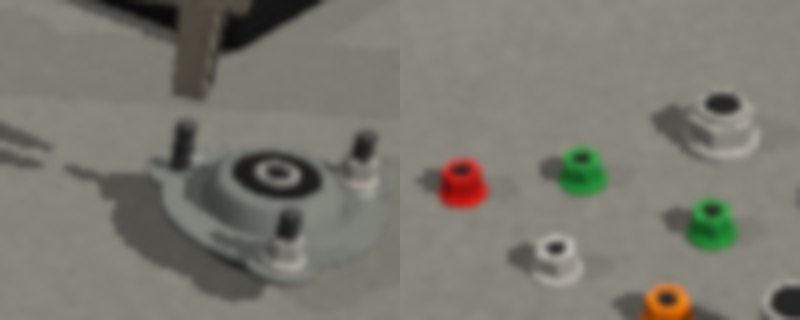

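The tips are about 2 cm above the bare stud with a clear gap. The nut and mount are where they were. Handing in.

```bash
python3 -c "
from cell import *
print(job_done());print(get_obs()['eef_pos'])"
```

```text
the job is handed in; nothing more can be done
None
the job is handed in; nothing more can be done
```

I pointed at the loose flange nut near (465,-69) for over 2 s, crossed high to the bare stud near (492,270), and held there for more than 2 s. I handed the job in while still pointing at the stud. `job_done()` gives no verdict, so I don't know how it was judged.

**Last checks:**
- **Stud:** the reported TCP stood within 1 mm sideways of the measured bare stud, with the visible fingertips about 22 mm above it.
- **Contact:** the last scene view showed the loose nut and mount unmoved. Force readings stayed around 1 N, which looks like sensor noise, so they cannot by themselves rule out a touch at the 0.3 N limit.

**A disagreement with the stated tool frame:** the text puts the fingertips 8 mm ahead of the TCP. The wrist and scene views put them about 28 mm behind it, and the gripper's body was also too far back. A rougher tip reading gave 35 mm behind, which would make the final gap nearer 30 mm.

I set the heights by the visible fingertips. The nut was also held at a height that fits both readings. The final stud pose fits only the visible-fingertip reading, so if the stated frame is right, it was too low.

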